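# Shut the air and lay the long-nose grinder in its rest

### The job

The long-nose air grinder is finished with and its hose is already off. Shut the bench's air cock fully, up against its stop, and put the grinder away: take it near its balance point, which a low trial lift will show, so that it hangs level while you carry it, and lay it gently in its plywood rest, throttle lever up, motor housing down in the wide yoke and nose tube down in the narrow one. Do not knock the glue jar, tack cup or wax tin about.

Things in the scene. Friction and masses are not known exactly. Their poses are not given: they have to be found in the camera images.
- grinder: long-nose air grinder, 360 mm, 0.6 to 1.0 kg, lying on the bench. x runs along it from hose plug (-185 mm) to brown sanding drum (diameter 46, 146 to 174 mm), z up; origin level with the underside, axis at z = 23 mm. Lopsided: the motor is heavy, but the drum may hide a light rubber or a heavy steel core, so the balance point lies on the nose tube anywhere between x = -42 and +33 mm
- housing_mid (a point): middle of the grinder's black motor housing (grinder x = -107.5 mm, on the axis): a square bar 46 x 46 mm, x = -145 to -70 mm, then a short cone to -53 mm. On top of it a flat throttle lever, 12 mm wide, up to z = 63 mm
- tube_mid (a point): middle of the grinder's bare round steel nose tube (grinder x = +30 mm, on the axis): diameter 26 mm, x = -53 to +115 mm, then a nut of diameter 22 mm to 135 mm. Grip it across. It is polished and slippery: gripped with 50 N it turns in the fingers, heavy end down, if held more than about 25 mm from the balance point
- rest: plywood rest screwed to the bench: board 250 x 110 x 12 mm, two upright yokes 18 mm thick, open on top, mouths flared. x from wide to narrow yoke, z up, origin on the bench. Wide yoke at x = -108 mm: slot 52 mm, floor z = 52, top 83 mm. Narrow yoke at x = +80 mm: slot 33 mm, floor z = 62, top 93 mm. Between them, x = -90 to +60 mm, fingers can reach down beside the tool
- rest_seat (a point): the point of the rest, 52 mm above the bench, x = 0 of the rest, where the origin of the grinder lies when it is properly laid in (grinder x along rest x)
- air_cock: air pipe with a brass ball valve, fixed to the bench, base plate 130 x 70 mm, pipe axis 55 mm up. x runs along the pipe: open quick coupling at -81 mm, valve stem at 0, dial gauge at 90 to 125 mm (128 mm high), then the pipe to the back edge of the bench. Origin on the bench under the stem
- cock_stem (a point): the turning axis (vertical) of the cock lever, 92 mm above the bench
- lever_tip (a point): middle of the cock lever's black sleeve, 85 mm from the stem, 99 mm above the bench; the sleeve is 66 mm long, 19 mm wide, 9 mm thick (z = 94.5 to 103.5 mm); push it sideways with closed fingers or pinch it from above
- cock_lever (a joint): angle of the cock lever. 0: along the pipe, pointing to the coupling (-x of air_cock), open. It turns clockwise seen from above, to +y of air_cock, up to a hard stop at 1.571, across the pipe: shut. Starts open or nearly so (0 to 0.3). Stiff (about 3 N at the sleeve), stays where it is left
- glue_jar: glue jar, diameter 70 mm, 75 mm high, loose bystander; origin under its middle
- tack_cup: round metal cup of tacks, diameter 75 mm, 28 mm high, loose bystander; origin under its middle
- wax_tin: round tin, diameter 59 mm, 20 mm high, loose bystander; origin under its middle

How it is judged:
On the way:
1. the grinder is carried clear of the bench, level (height (world z) of grinder above 0.075 m and angle between grinder's own z axis and vertical below 0.12 rad), for 0.3 s.
At the end, for the whole second after the job is handed in: cock lever at its shut stop (above 1.50 of 1.571 rad); grinder released and still in both yokes, throttle lever up, level and in line with the rest within 0.06 rad, on the yoke floors within 4 mm, within 6 mm sideways and 22 mm lengthwise of its place (value of joint cock_lever above 1.5 rad and x of grinder in the frame of rest_seat between -0.022 and 0.022 m and y of grinder in the frame of rest_seat between -0.006 and 0.006 m and z of grinder in the frame of rest_seat between -0.004 and 0.004 m and angle between the x axis of grinder and the x axis of rest, either way round below 0.06 rad and angle between grinder's own z axis and vertical below 0.06 rad and linear speed of grinder below 0.01 m/s); the robot touches nothing.
It fails at once if the grinder hangs tilted by more than 0.15 rad (9 degrees) while its origin is more than 60 mm above the bench (height (world z) of grinder above 0.06 m and angle between grinder's own z axis and vertical above 0.15 rad).
It fails at once if the grinder is pressed or slammed into the rest with more than 60 N (contact force between grinder and rest above 60 N).
It fails at once if the grinder is let go more than 10 mm above its seat in the rest, so that it drops (horizontal distance between grinder and rest_seat below 0.05 m and z of grinder in the frame of rest_seat above 0.01 m and contact force between the fingers and grinder below 0.5 N).
It fails at once if the glue jar, tack cup or wax tin is moved by more than 20 mm (distance of any of glue_jar, tack_cup, wax_tin from where it was at the start of the episode above 0.02 m).
It also fails if it takes over 72 s, if anything falls off the work surface, if the arm or the gripper's body presses on something with over 40 N, if the wrist force passes 120 N, or if a joint passes its speed limit or range.

### The arm

A 6-joint arm with a two-finger parallel gripper is mounted at the origin on a cart in front of the work surface, level with it; the furniture and walls round the work are solid. World frame = base frame: x ahead of the robot, y to its left, z up, the work surface at z = 0. Lengths are in m, angles in rad, forces in N, time in s.
With the tool pointing down it reaches from about 0.3 to 0.875 m from the base axis. Payload 6.4 kg.
Tool frame: the origin (TCP) lies at the very end of the fingers, on their centre line; the grasp point (between the pads) lies 19 mm behind it; z points along the fingers, y is the line along which they close (so a half turn about z gives the same grasp; the last joint's range is limited). The gripper opens to 85 mm and grips with 20 to 120 N. Pads are 22 mm wide; open, the fingers measure 114 mm over their backs; the gripper's body (76 mm by 85 mm) begins 54 mm behind the grasp point. The pads swing forward as they close: fully open they stand 13 mm farther back than shut.
Start: joints at [1.133, 0.181, 1.607, -0, 1.354, -0.206], TCP at [0.132, 0.56, 0.202] pointing down, gripper open.
Joint ranges: [-2.99, 2.99], [-0.89, 2.07], [0.3, 2.58], [-1.14, 4.28], [0, 2.63], [-3.12, 3.12]. Speed limits (rad/s): [2.57, 2.57, 3.01, 3.14, 3.14, 3.14].

### API

Orientations are given as a unit quaternion [w, x, y, z].
In Python, from bench import * gives the robot as it stands. The module is installed in compiled form; this text tells all that it offers.
- The arm moves only by the tool arm_command, never from a script. Its arguments are lists of equal length, an entry for each row: "dp": the shift along the tool's x, y, z in units of 0.25 m (1.0 is 0.25 m), a list of three; "turn": the turn, a rotation vector about the tool's x, y, z in units of 30 degrees (1.0 is 30 degrees), a list of three; "jaw": the opening, from 0 (shut) to 1 (fully open). A call has 1 to 5 rows; each row is the pose to reach, as a shift and turn from the pose commanded when the call began, along the tool's axes at that moment; what a row does not reach only later rows make up. A row lasts 1/8 s, in which the tool goes at most 62.5 mm and 10.7 degrees, less where a joint would pass 70% of its speed; a pose out of reach is approached as far as the arm can. A call with a number of a shift or a turn outside -1 to 1 is refused whole. A call with a gripper value outside its range is refused whole. The fingers move at their own pace and stop on an object; the grip force is fixed at half the most. Time passes only in rows, so rows that repeat a pose let the fingers close. It gives the time, the measured TCP pose, the force, the opening and the grip force at its end, in the units of the state.
- get_obs(): the state, without advancing time (a new reading comes with each control period).
- camera(name): name is "side" or "top"; returns the picture (384x512x3 uint8, blue, green, red); there is no depth.
- get_calibration(name): a dict with "camera_matrix" (3x3 intrinsics, pixels), "R" (3x3) and "t" (3): a world point X has camera coordinates R X + t. Camera axes: x right, y down, z forward; pixel columns grow to the right and rows downward; lengths in m; the calibration is good to about 2 mm. A picture is of the moment at which its call begins. get_calibration takes no time and is no camera call.
- hand_in(): hands the job in; it is judged then, once.
The state is a dict: "time_s": time; "q": joint angles; "dq": joint speeds; "joint_efforts": joint torques, N m; "eef_pos": TCP position; "eef_rot": TCP orientation; "wrist_force": force on the tool from outside, world axes, zero at the start; "torque": the same for the moment, N m; "opening": opening from 0.0 (shut) to 1.0 (fully open); "grasp_force": force on a finger pad.
Only numpy, scipy, OpenCV 4.12 (cv2) and the standard library are available. Lean on these libraries where they do the work, as an engineer would, in place of code of your own. Each camera call takes 0.05 s, during which the arm holds its last target. There are 200 camera calls.

## Working session

There is one attempt and no reset: what is moved stays moved. The work goes in short steps, Python scripts to look and compute and a tool call to move; the robot and the scene stay as the last step left them, time stands still between calls to the robot, and variables do not carry over. Pictures are saved under pics/ and viewed, at most 10 in all, crops included, and the job is handed in when it is done.

Besides the shell and the picture viewer there is one more tool, called after "Request:" as name(argument=value, ...), one argument or row to a line, values as JSON. arm_command: Moves the arm, as the interface text tells. Its arguments: {"type":"object","properties":{"dp":{"type":"array"},"turn":{"type":"array"},"jaw":{"type":"array"}},"required":["dp","turn","jaw"]}

```bash
mkdir -p pics
python3 - <<'E'
from bench import *
import cv2
for n in("top","side"):
    cv2.imwrite(f"pics/{n}0.png",camera(n)); c=get_calibration(n); print(n,c)
o=get_obs(); print(o)
E
```

```text
top {'camera_matrix': array([[358.93918106,   0.        , 255.22265759],
       [  0.        , 358.93918106, 189.534285  ],
       [  0.        ,   0.        ,   1.        ]]), 'R': array([[ 0.00342354, -0.99999268, -0.00170843],
       [-0.98886809, -0.00313131, -0.14876187],
       [ 0.14875544,  0.00219871, -0.98887157]]), 't': array([0.12208453, 0.58975412, 0.93897202])}
side {'camera_matrix': array([[474.27360137,   0.        , 257.32839864],
       [  0.        , 474.27360137, 189.26672744],
       [  0.        ,   0.        ,   1.        ]]), 'R': array([[ 0.95560297, -0.2940736 ,  0.01853841],
       [-0.13408039, -0.48999868, -0.86134995],
       [ 0.26238408,  0.82062294, -0.5076737 ]]), 't': array([-0.54420591,  0.21661142,  0.95512702])}
{'time_s': 0.1, 'q': array([ 1.13270769e+00,  1.81511369e-01,  1.60790156e+00, -1.03495081e-05,
        1.35382571e+00, -2.06249283e-01]), 'dq': array([-5.26327669e-04, -6.35259869e-04, -2.78125391e-03, -9.74134808e-05,
        1.41999522e-03, -2.00076019e-04]), 'joint_efforts': array([ 1.33115850e-04, -4.45874906e+01, -3.52240205e+01, -2.82094807e-04,
        4.18416705e-03,  2.91146542e-06]), 'eef_pos': array([0.13183536, 0.55911507, 0.20135232]), 'eef_rot': array([-2.55787921e-04,  1.15659091e-01,  9.93288627e-01, -7.82252286e-04]), 'wrist_force': array([-0.37363687, -0.5165306 ,  0.06278143]), 'torque': array([ 0.0093039 ,  0.03503319, -0.02543888]), 'grasp_force': 0.0, 'opening': 0.9986534090357313}
```

View pics/top0.png

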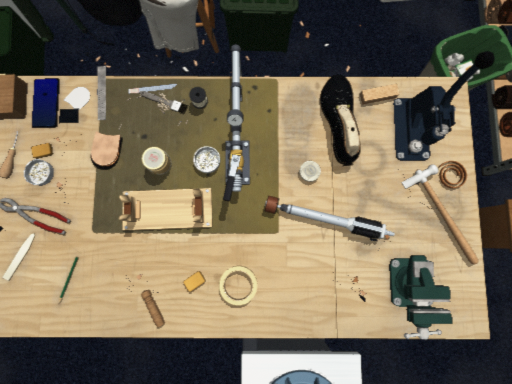

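View pics/side0.png

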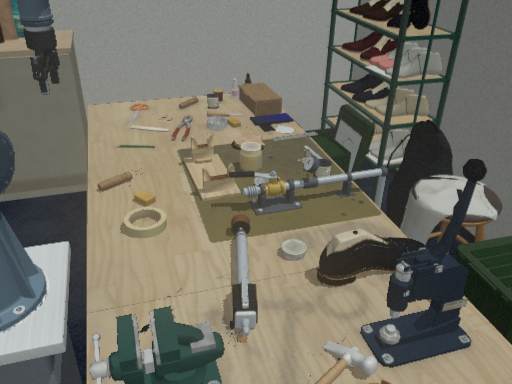

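The top view shows the rest at about (165,208), the cock stem near (236,155), the glue jar (154,160), the tack cup (206,160) and the wax tin (309,171). The grinder runs from its drum (271,205) to its plug (390,236). In the side view the grinder runs from (240,222) to (245,325) and the cock is near (280,190). Next I'll view zoomed crops.

Run:
```python
import cv2
a=cv2.imread("pics/top0.png")[130:250,100:260]; cv2.imwrite("pics/c1.png",cv2.resize(a,None,fx=5,fy=5,interpolation=cv2.INTER_CUBIC))
a=cv2.imread("pics/side0.png")[130:250,180:340]; cv2.imwrite("pics/c2.png",cv2.resize(a,None,fx=5,fy=5,interpolation=cv2.INTER_CUBIC))
a=cv2.imread("pics/top0.png")[150:250,255:405]; cv2.imwrite("pics/c3.png",cv2.resize(a,None,fx=5,fy=5,interpolation=cv2.INTER_CUBIC))
```

```text
(no output)
```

View pics/c1.png

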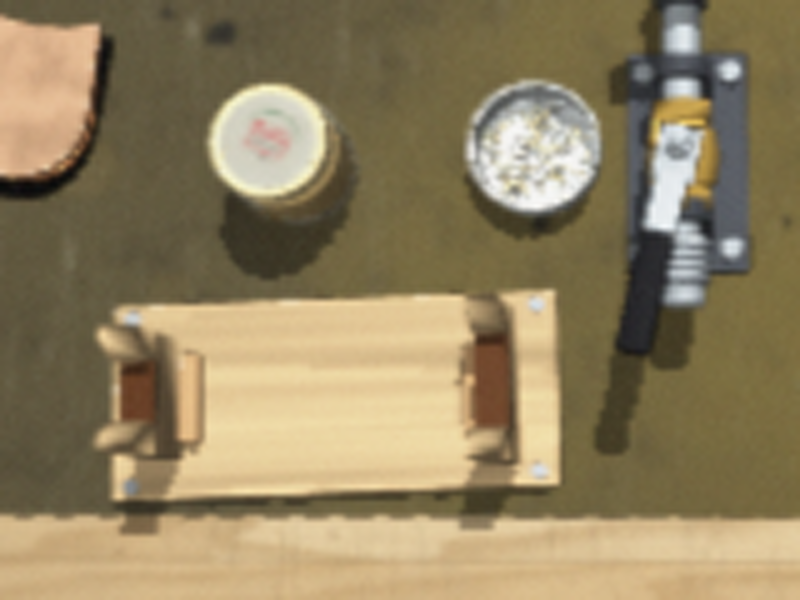

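View pics/c2.png

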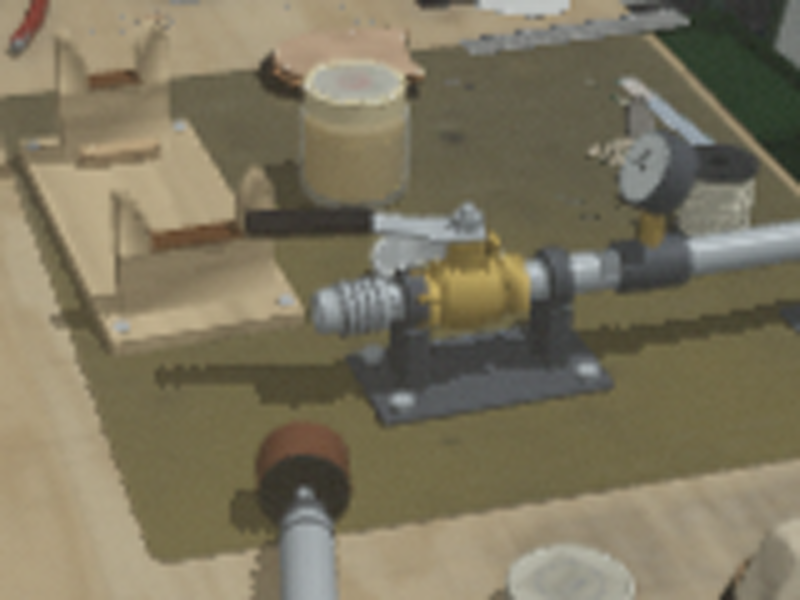

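View pics/c3.png

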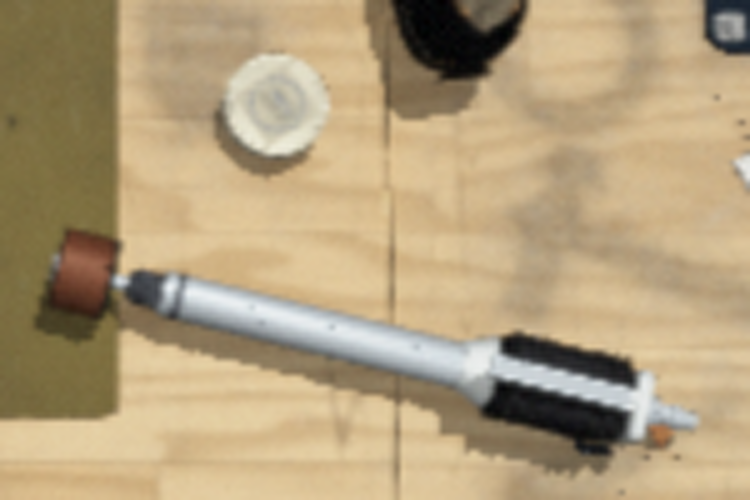

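The crops (c1, c2, c3) show:
- **Rest (c1):** the board corners in crop pixels are (115,305), (555,290), (560,487) and (113,500). The wide yoke felt is at (490,382) and the narrow one at (138,391).
- **Cock (c1):** the stem is at (680,145) and the sleeve at (645,290). The lever will swing left, above the tack cup at (535,147).
- **Cock from the side (c2):** the sleeve stands clear of the rest.
- **Grinder (c3):** the drum is at (85,272), the tube runs from (185,297) to (465,362), and the housing is at about (565,375).

```bash
cat > h.py <<'E'
from bench import *
import cv2, numpy as np
def ray(n,p,z):
    c=get_calibration(n); R,t,K=c["R"],c["t"],c["camera_matrix"]
    o=-R.T@t; d=R.T@np.linalg.inv(K)@[p[0],p[1],1]
    return o+d*(z-o[2])/d[2]
def proj(n,X):
    c=get_calibration(n); v=c["camera_matrix"]@(c["R"]@np.array(X)+c["t"]); return v[:2]/v[2]
def blobs(im,roi,lo,hi,amin=15):
    x0,y0,x1,y1=roi; m=cv2.inRange(cv2.cvtColor(im,cv2.COLOR_BGR2HSV),lo,hi)[y0:y1,x0:x1]
    n,l,s,c=cv2.connectedComponentsWithStats(m)
    return [(s[i,4],c[i]+[x0,y0],s[i,:4]+[x0,y0,0,0]) for i in range(1,n) if s[i,4]>=amin]
E
python3 - <<'E'
from h import *
np.set_printoptions(precision=4,suppress=True)
im=cv2.imread("pics/top0.png")
C1=lambda x,y:(x/5+99.6,y/5+129.6); C3=lambda x,y:(x/5+254.6,y/5+149.6)
b=np.array([ray("top",C1(*p),.012)[:2] for p in((115,305),(555,290),(560,487),(113,500))])
print("board",b,[np.linalg.norm(b[i]-b[i-1]) for i in range(4)],b.mean(0))
W=ray("top",C1(490,382),.052);N=ray("top",C1(138,391),.062);print("felts",W,N,np.linalg.norm((W-N)[:2]))
print("red",[(x[0],x[1],x[2]) for x in blobs(im,(115,180,215,235),(0,110,40),(13,255,180))])
S=ray("top",C1(680,145),.108);L=ray("top",C1(645,290),.1035);print("stem,sleeve",S,L,np.linalg.norm((S-L)[:2]))
print("sleeve ends",[ray("top",C1(*p),.1035) for p in((655,232),(635,352))])
print("sleeve blob",blobs(im,(220,170,236,205),(0,0,0),(180,255,45)))
print("drum",[(x[0],x[1],ray("top",x[1],.03)) for x in blobs(im,(262,190,282,220),(0,100,40),(13,255,200))])
for p in((185,297),(300,324),(400,348),(465,362)): print("tube",ray("top",C3(*p),.025))
print("housing", [ray("top",C3(*p),.035) for p in((488,375),(640,405))],"lever",[ray("top",C3(*p),.06) for p in((500,362),(635,397))])
for n,p,z in(("glue",C1(268,140),.075),("cup",C1(535,147),.028),("wax",C3(276,105),.02)): print(n,ray("top",p,z))
print("side drum/tube ends", blobs(cv2.imread("pics/side0.png"),(225,205,260,240),(0,90,30),(13,255,200)))
E
```

```text
board [[0.59   0.4995]
 [0.5993 0.2505]
 [0.4882 0.2453]
 [0.4802 0.4942]] [np.float64(0.10989716242766853), np.float64(0.24912139557507082), np.float64(0.1112300245452575), np.float64(0.24899853343923448)] [0.5394 0.3724]
felts [0.5427 0.2794 0.052 ] [0.5363 0.4657 0.062 ] 0.18638407086892086
red [(np.int32(119), array([198.0084, 205.7311]), array([195, 197,   7,  18])), (np.int32(75), array([127.1333, 208.1067]), array([124, 202,   7,  12]))]
stem,sleeve [0.6607 0.1751 0.108 ] [0.5852 0.1925 0.1035] 0.07744832265223967
sleeve ends [array([0.6156, 0.1877, 0.1035]), array([0.5531, 0.1971, 0.1035])]
sleeve blob [(np.int32(121), array([227.7521, 190.0661]), array([223, 177,   9,  24]))]
drum [(np.int32(164), array([271.2439, 204.2622]), array([0.5505, 0.0797, 0.03  ]))]
tube [0.538  0.0231 0.025 ]
tube [ 0.5233 -0.0403  0.025 ]
tube [ 0.5102 -0.0951  0.025 ]
tube [ 0.5026 -0.1307  0.025 ]
housing [array([ 0.495 , -0.1404,  0.035 ]), array([ 0.479 , -0.2224,  0.035 ])] lever [array([ 0.5006, -0.1404,  0.06  ]), array([ 0.4823, -0.2112,  0.06  ])]
glue [0.6707 0.3987 0.075 ]
cup [0.6785 0.2616 0.028 ]
wax [ 0.6476 -0.0301  0.02  ]
side drum/tube ends [(np.int32(93), array([240.2688, 218.4086]), array([232, 215,  17,   8]))]
```

```bash
cat >> h.py <<'E'
from scipy.spatial.transform import Rotation as Ro
np.set_printoptions(precision=4,suppress=True)
def plan(xyz,head=None):
    """dp and turn (in move units) from the measured pose to tool-down TCP xyz, tool x at heading (deg)."""
    o=get_obs(); w,x,y,z=o["eef_rot"]; R=Ro.from_quat([x,y,z,w])
    hx=R.as_matrix()[:,0]; h=np.degrees(np.arctan2(hx[1],hx[0])) if head is None else head
    c,s=np.cos(np.radians(h)),np.sin(np.radians(h))
    T=Ro.from_matrix(np.array([[c,s,0],[s,-c,0],[0,0,-1]]))
    print("at",o["eef_pos"],"dp",R.inv().apply(np.array(xyz)-o["eef_pos"])/.25,"turn",np.degrees((R.inv()*T).as_rotvec())/30, "t",round(o["time_s"],2),"F",o["wrist_force"],"op",round(o["opening"],3))
E
python3 - <<'E'
from h import *
plan((.585,.155,.2),90)
E
```

```text
at [0.1318 0.5591 0.2014] dp [-2.1356 -1.1567  0.0066] turn [-0.003   0.0015  2.5572] t 0.1 F [-0.3736 -0.5165  0.0628] op 0.999
```

Request:
arm_command(
  dp=[
    [-0.2,-0.1,0],
    [-0.4,-0.2,0],
    [-0.6,-0.3,0],
    [-0.8,-0.42,0],
    [-1.0,-0.54,0],
  ],
  turn=[
    [0,0,0.2],
    [0,0,0.4],
    [0,0,0.6],
    [0,0,0.8],
    [0,0,1.0],
  ],
  jaw=[0,0,0,0,0],
)

```text
time_s: 0.72
eef_pos: [0.3453, 0.3693, 0.2019]
eef_rot: [-0.0, 0.37, 0.929, -0.0]
wrist_force: [1.4, -0.1, 0.1]
opening: 0.001
grasp_force: 0.0
```

```bash
python3 -c "
from h import *
plan((.585,.155,.2),90)"
```

```text
at [0.3453 0.3693 0.2019] dp [-1.2856  0.0376  0.0074] turn [-0.0007  0.0001  1.5512] t 0.72 F [ 1.4006 -0.0891  0.1116] op 0.001
```

Request:
arm_command(
  dp=[
    [-0.2,0,0],
    [-0.4,0,0],
    [-0.6,0.02,0],
    [-0.8,0.02,0],
    [-1.0,0.03,0],
  ],
  turn=[
    [0,0,0.2],
    [0,0,0.4],
    [0,0,0.6],
    [0,0,0.8],
    [0,0,1.0],
  ],
  jaw=[0,0,0,0,0],
)

```text
time_s: 1.35
eef_pos: [0.5323, 0.2036, 0.2018]
eef_rot: [-0.0, 0.598, 0.801, -0.0]
wrist_force: [0.9, 0.0, 0.3]
opening: -0.003
grasp_force: 0.0
```

```bash
python3 -c "
from h import *
plan((.585,.155,.16),90)"
```

```text
at [0.5323 0.2036 0.2018] dp [-0.2462  0.147   0.167 ] turn [-0.0013 -0.0002  0.5504] t 1.35 F [0.9016 0.0046 0.2979] op -0.003
```

Request:
arm_command(
  dp=[
    [-0.12,0.07,0],
    [-0.24,0.14,0.05],
    [-0.25,0.15,0.15],
    [-0.25,0.15,0.16],
  ],
  turn=[
    [0,0,0.2],
    [0,0,0.4],
    [0,0,0.55],
    [0,0,0.55],
  ],
  jaw=[0,0,0,0],
)

```text
time_s: 1.85
eef_pos: [0.5837, 0.1552, 0.1595]
eef_rot: [-0.002, 0.706, 0.708, -0.002]
wrist_force: [0.5, 1.1, -0.2]
opening: -0.002
grasp_force: 0.0
```

Run:
```python
from h import *
plan((.585,.155,.086),90)
cv2.imwrite("pics/a.png",np.vstack([cv2.resize(camera("top")[110:230,190:310],None,fx=3,fy=3),cv2.resize(camera("side")[130:230,220:340],None,fx=3,fy=3)[:240]]))
```

```text
at [0.5837 0.1552 0.1595] dp [-0.0006  0.0066  0.2938] turn [-0.0102  0.0005  0.0068] t 1.85 F [ 0.4837  1.0718 -0.1626] op -0.002
```

View pics/a.png

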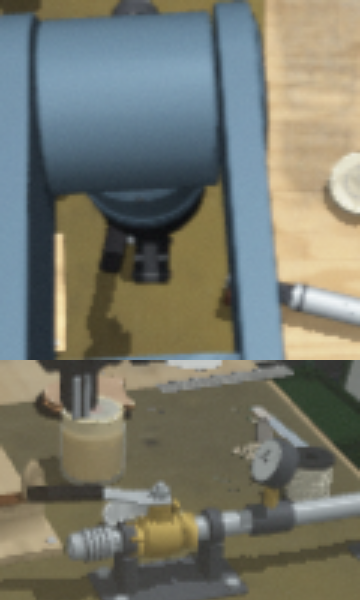

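The composite shows the closed fingers just right of the black sleeve in the top part, near (150,255), with the lever still open. I'll descend next, then push.

Request:
arm_command(
  dp=[
    [0,0,0.15],
    [0,0,0.29],
    [0,0,0.29],
    [0.06,-0.02,0.29],
    [0.12,-0.01,0.29],
  ],
  turn=[
    [0,0,0],
    [0,0,0],
    [0,0,0],
    [0,0,0],
    [0,0,0],
  ],
  jaw=[0,0,0,0,0],
)

```text
time_s: 2.58
eef_pos: [0.5838, 0.1874, 0.0921]
eef_rot: [0.001, 0.706, 0.709, 0.001]
wrist_force: [0.3, -0.0, -0.1]
opening: 0.0
grasp_force: 0.0
```

Run:
```python
from h import *
plan((.587,.2175,.087),90);plan((.612,.2455,.087),90);plan((.641,.26,.087),90)
```

```text
at [0.5838 0.1874 0.0921] dp [0.1203 0.0133 0.0205] turn [ 0.0063 -0.0013  0.0084] t 2.58 F [ 0.3133 -0.0129 -0.083 ] op 0.0
at [0.5838 0.1874 0.0921] dp [0.2319 0.1138 0.0209] turn [ 0.0063 -0.0013  0.0084] t 2.58 F [ 0.3133 -0.0129 -0.083 ] op 0.0
at [0.5838 0.1874 0.0921] dp [0.2894 0.23   0.0214] turn [ 0.0063 -0.0013  0.0084] t 2.58 F [ 0.3133 -0.0129 -0.083 ] op 0.0
```

Request:
arm_command(
  dp=[
    [0,0,0.04],
    [0.06,0.01,0.04],
    [0.12,0.02,0.04],
    [0.18,0.06,0.04],
    [0.23,0.11,0.04],
  ],
  turn=[
    [0,0,0],
    [0,0,0],
    [0,0,0],
    [0,0,0],
    [0,0,0],
  ],
  jaw=[0,0,0,0,0],
)

```text
time_s: 3.2
eef_pos: [0.6104, 0.2449, 0.0798]
eef_rot: [-0.0, 0.706, 0.709, 0.0]
wrist_force: [0.4, -0.2, -0.3]
opening: 0.004
grasp_force: 0.0
```

Run:
```python
from h import *
plan((.641,.26,.087),90)
```

```text
at [0.6104 0.2449 0.0798] dp [ 0.0598  0.1226 -0.0287] turn [ 0.0003 -0.0004  0.0085] t 3.2 F [ 0.4499 -0.1605 -0.288 ] op 0.004
```

Request:
arm_command(
  dp=[
    [0.03,0.05,-0.02],
    [0.05,0.1,-0.02],
    [0.06,0.12,-0.02],
    [0.06,0.14,-0.02],
  ],
  turn=[
    [0,0,0],
    [0,0,0],
    [0,0,0],
    [0,0,0],
  ],
  jaw=[0,0,0,0],
)

```text
time_s: 3.7
eef_pos: [0.6449, 0.259, 0.0844]
eef_rot: [-0.0, 0.706, 0.709, -0.0]
wrist_force: [-1.2, -0.2, -0.2]
opening: -0.004
grasp_force: 0.0
```

Run:
```python
from h import *
plan((.65,.26,.085),90)
cv2.imwrite("pics/b.png",cv2.resize(camera("side")[120:240,200:340],None,fx=5,fy=5))
```

```text
at [0.6449 0.259  0.0844] dp [ 0.0038  0.0204 -0.0024] turn [-0.0011  0.0001  0.0082] t 3.7 F [-1.2201 -0.2114 -0.1557] op -0.004
```

View pics/b.png

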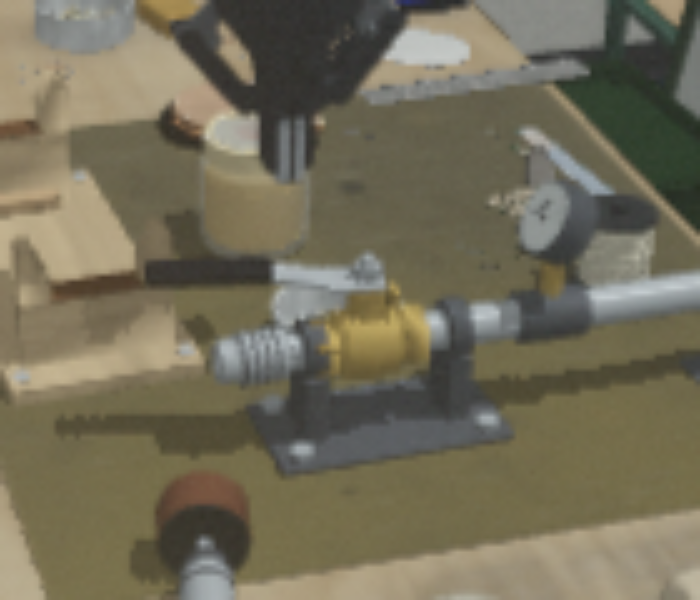

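The side view shows the lever still open, sleeve at crop (210,271), with the fingertips at crop (290,180), behind it. So the fingers missed the lever, and I'll check the geometry across the two views.

Run:
```python
from h import *
o=get_obs(); print("tcp proj side",proj("side",o["eef_pos"]),"seen ~",(290/5+200,180/5+120))
def tri(ps,pt):
    A=[];B=[]
    for n,p in(("side",ps),("top",pt)):
        c=get_calibration(n); P=c["camera_matrix"]@np.c_[c["R"],c["t"]]
        for i in(0,1): r=p[i]*P[2]-P[i]; A.append(r[:3]);B.append(-r[3])
    return np.linalg.lstsq(np.array(A),np.array(B),rcond=None)[0]
print("sleeve outer end",tri((229,174),(226.6,200)),"sleeve inner",tri((254.5,174),(230.5,176)),"stem",tri((273.5,173),(235.6,158.6)))
print("felt side wide?", proj("side",[.5427,.2794,.052]), "drum", proj("side",[.5505,.0797,.023]))
print("jar top", proj("side",[.6707,.3987,.075]), "stem proj",proj("side",[.665,.175,.1]))
```

```text
tcp proj side [256.6324 163.8007] seen ~ (258.0, 156.0)
sleeve outer end [0.553  0.1977 0.0983] sleeve inner [0.6179 0.1886 0.0937] stem [0.6646 0.1755 0.0968]
felt side wide? [218.377  175.4624] drum [240.403  223.7841]
jar top [250.9368 144.7585] stem proj [273.4916 172.0266]
```

Run:
```python
from h import *
print("start", proj("side",[.1318,.5591,.2014]), "a.png", proj("side",[.5837,.1552,.1595]))
for z in (.084,.094,.1,.105): print(z,proj("side",[.645,.259,z]),proj("top",[.645,.259,z]))
im=camera("side"); a=cv2.imread("pics/side0.png")
d=cv2.absdiff(im,a).max(2)>25
ys,xs=np.nonzero(d[100:200,240:280]); 
for y in range(145,175): print(y+0, np.nonzero(d[y,240:280])[0][[0,-1]]+240 if d[y,240:280].any() else None, end="; ")
ys,xs=np.nonzero((cv2.absdiff(cv2.imread("pics/top0.png"),cv2.imread("pics/top0.png")).max(2)>25))
d=np.nonzero((a[60:110,25:65].max(2)<70)); print(d[0].max()+60)
```

```text
start [ 53.3758 101.7256] a.png [245.3742 158.4262]
0.084 [256.4307 163.9332] [204.4022 166.4048]
0.094 [256.4953 160.6647] [203.8626 165.5956]
0.1 [256.5344 158.6911] [203.5333 165.1019]
0.105 [256.5671 157.0394] [203.2557 164.6856]
145 [252 263]; 146 [252 261]; 147 [252 261]; 148 [252 260]; 149 [252 260]; 150 [252 262]; 151 [252 262]; 152 [252 262]; 153 [253 261]; 154 [254 260]; 155 [255 259]; 156 [256 259]; 157 None; 158 None; 159 None; 160 None; 161 None; 162 None; 163 None; 164 None; 165 None; 166 None; 167 None; 168 None; 169 None; 170 None; 171 None; 172 None; 173 None; 174 None; 91
```

The fingertip shows about 20 mm higher than the reported TCP, so it passed over the sleeve. I'll go back and push lower, outboard of the coupling.

Request:
arm_command(
  dp=[
    [0,0,-0.2],
    [-0.1,-0.05,-0.22],
    [-0.25,-0.2,-0.22],
    [-0.4,-0.3,-0.22],
    [-0.44,-0.3,-0.22],
  ],
  turn=[
    [0,0,0],
    [0,0,0],
    [0,0,0],
    [0,0,0],
    [0,0,0],
  ],
  jaw=[0,0,0,0,0],
)

```text
time_s: 4.42
eef_pos: [0.5686, 0.1466, 0.1397]
eef_rot: [-0.0, 0.706, 0.708, -0.001]
wrist_force: [-0.2, -0.4, 0.6]
opening: -0.001
grasp_force: 0.0
```

Run:
```python
from h import *
plan((.568,.15,.07),90)
```

```text
at [0.5686 0.1466 0.1397] dp [ 0.0138 -0.002   0.2786] turn [-0.0024  0.0006  0.0039] t 4.42 F [-0.1611 -0.4116  0.647 ] op -0.001
```

Request:
arm_command(
  dp=[
    [0,0,0.15],
    [0,0,0.28],
    [0,0,0.28],
    [0.1,0,0.28],
    [0.16,0,0.28],
  ],
  turn=[
    [0,0,0],
    [0,0,0],
    [0,0,0],
    [0,0,0],
    [0,0,0],
  ],
  jaw=[0,0,0,0,0],
)

```text
time_s: 5.05
eef_pos: [0.5719, 0.1888, 0.0714]
eef_rot: [0.001, 0.706, 0.709, 0.001]
wrist_force: [1.5, -3.5, 0.9]
opening: -0.001
grasp_force: 1.5
```

Run:
```python
from h import *
plan((.587,.2175,.07),90);plan((.612,.2455,.07),90)
im=camera("side");a=cv2.imread("pics/side0.png")
d=cv2.absdiff(im,a).max(2)>25
print("sleeve px",blobs(im,(222,165,262,182),(0,0,0),(180,255,60)),"tiprow",[int(np.nonzero(d[:,c])[0].max()) for c in (243,246,249)])
```

```text
at [0.5719 0.1888 0.0714] dp [0.1147 0.0607 0.0057] turn [0.0057 0.0013 0.0082] t 5.05 F [ 1.54   -3.483   0.9261] op -0.001
at [0.5719 0.1888 0.0714] dp [0.2262 0.1612 0.0059] turn [0.0057 0.0013 0.0082] t 5.05 F [ 1.54   -3.483   0.9261] op -0.001
sleeve px [(np.int32(36), array([232.3611, 169.5278]), array([229, 165,   6,   9])), (np.int32(57), array([246.9298, 171.2807]), array([242, 165,  12,  10]))] tiprow [177, 176, 176]
```

Contact now reads 3.5 N, as expected for the lever. I'll continue the arc.

Request:
arm_command(
  dp=[
    [0.05,0.02,0],
    [0.11,0.06,0],
    [0.17,0.1,0],
    [0.22,0.15,0],
    [0.25,0.2,0],
  ],
  turn=[
    [0,0,0],
    [0,0,0],
    [0,0,0],
    [0,0,0],
    [0,0,0],
  ],
  jaw=[0,0,0,0,0],
)

```text
time_s: 5.72
eef_pos: [0.6201, 0.2515, 0.0698]
eef_rot: [-0.0, 0.706, 0.709, -0.001]
wrist_force: [-1.8, -3.1, 0.7]
opening: -0.001
grasp_force: 1.4
```

Run:
```python
from h import *
plan((.641,.26,.07),90)
```

```text
at [0.6201 0.2515 0.0698] dp [ 0.0337  0.0837 -0.0009] turn [-0.0022  0.0009  0.008 ] t 5.72 F [-1.7811 -3.0811  0.7   ] op -0.001
```

Request:
arm_command(
  dp=[
    [0.02,0.04,0],
    [0.035,0.08,0],
    [0.035,0.1,0],
    [0.035,0.115,0],
    [0.035,0.115,0],
  ],
  turn=[
    [0,0,0],
    [0,0,0],
    [0,0,0],
    [0,0,0],
    [0,0,0],
  ],
  jaw=[0,0,0,0,0],
)

```text
time_s: 6.35
eef_pos: [0.6467, 0.2606, 0.0694]
eef_rot: [-0.002, 0.706, 0.709, -0.001]
wrist_force: [-8.4, 2.5, 3.9]
opening: 0.002
grasp_force: 4.1
```

Run:
```python
from h import *
plan((.641,.26,.07),90)
```

```text
at [0.6467 0.2606 0.0694] dp [-0.0024 -0.023  -0.0024] turn [-0.0084 -0.0014  0.0082] t 6.35 F [-8.372   2.4545  3.9487] op 0.002
```

Request:
arm_command(
  dp=[
    [0,0.02,0],
    [0,0.02,0],
  ],
  turn=[
    [0,0,0],
    [0,0,0],
  ],
  jaw=[0,0],
)

```text
time_s: 6.6
eef_pos: [0.6471, 0.2607, 0.0691]
eef_rot: [-0.005, 0.705, 0.709, -0.005]
wrist_force: [-24.3, 0.7, 13.8]
opening: -0.0
grasp_force: 12.4
```

Request:
arm_command(
  dp=[
    [0,-0.1,0],
    [0,-0.1,-0.1],
    [0,-0.1,-0.5],
    [-0.3,-0.15,-0.5],
    [-0.5,-0.2,-0.5],
  ],
  turn=[
    [0,0,0],
    [0,0,0],
    [0,0,0],
    [0,0,0.2],
    [0,0,0.43],
  ],
  jaw=[0,0,0,0,0.6],
)

```text
time_s: 7.22
eef_pos: [0.6084, 0.1434, 0.1971]
eef_rot: [0.002, 0.781, 0.624, 0.003]
wrist_force: [0.7, -1.4, 0.2]
opening: 0.201
grasp_force: 0.0
```

Run:
```python
from h import *
plan((.512,-.08,.1),77.05)
im=camera("side"); cv2.imwrite("pics/s2.png",im)
print("sleeve",blobs(im,(230,140,275,190),(0,0,0),(180,255,60)))
print("expected", [proj("side",[.665,.175+r,.099]) for r in (.052,.085,.118)])
```

```text
at [0.6084 0.1434 0.1971] dp [-0.9573 -0.1811  0.3852] turn [ 0.0138 -0.0035  0.0055] t 7.22 F [ 0.6744 -1.3598  0.2385] op 0.201
sleeve [(np.int32(60), array([262.2167, 158.6   ]), array([257, 154,  11,  11]))]
expected [array([267.2028, 163.3895]), array([263.4356, 157.9991]), array([259.823 , 152.8299])]
```

The cock is shut: 24 N against the stop with no movement, and the sleeve is seen at (262,159), expected at (263,158). Now to the grinder.

Request:
arm_command(
  dp=[
    [-0.2,-0.04,0],
    [-0.4,-0.08,0],
    [-0.6,-0.12,0.05],
    [-0.8,-0.16,0.15],
    [-0.96,-0.18,0.35],
  ],
  turn=[
    [0,0,0],
    [0,0,0],
    [0,0,0],
    [0,0,0],
    [0,0,0],
  ],
  jaw=[0.7,0.7,0.7,0.7,0.7],
)

```text
time_s: 7.9
eef_pos: [0.5119, -0.0821, 0.109]
eef_rot: [0.003, 0.781, 0.624, 0.002]
wrist_force: [1.0, -0.8, -0.2]
opening: 0.699
grasp_force: 0.0
```

Run:
```python
from h import *
plan((.5135,-.081,.03),77.05)
im=camera("side"); t=camera("top")
cv2.imwrite("pics/g.png",np.hstack([cv2.resize(im[190:330,190:300],None,fx=3.5,fy=3.5),cv2.resize(t[150:290,260:370],None,fx=3.5,fy=3.5)]))
```

```text
at [ 0.5119 -0.0821  0.109 ] dp [0.0061 0.003  0.316 ] turn [0.0144 0.0026 0.0073] t 7.9 F [ 0.9944 -0.8424 -0.1781] op 0.699
```

View pics/g.png

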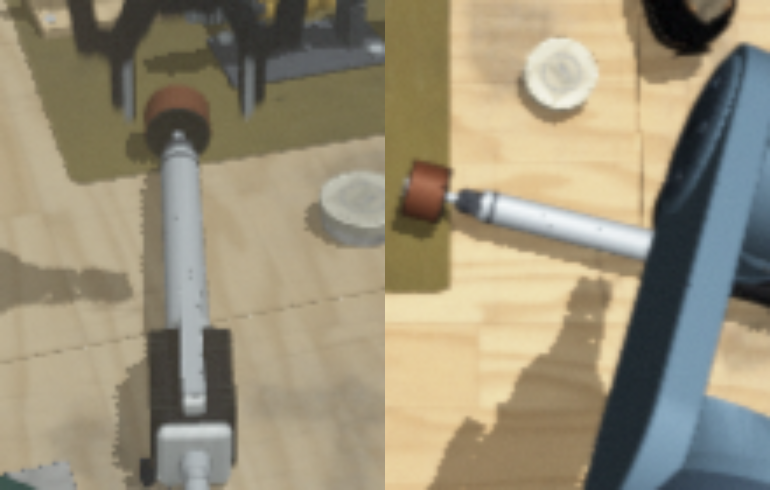

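The left (side) half of the picture shows the open fingertips at crop (128,120) and (248,118), straddling the tube line. The tin is clear.

Request:
arm_command(
  dp=[
    [0,0,0.12],
    [0,0,0.24],
    [0,0,0.32],
    [0,0,0.36],
    [0,0,0.36],
  ],
  turn=[
    [0,0,0],
    [0,0,0],
    [0,0,0],
    [0,0,0],
    [0,0,0],
  ],
  jaw=[0.7,0.7,0.7,0.7,0.7],
)

```text
time_s: 8.62
eef_pos: [0.5105, -0.0791, 0.0174]
eef_rot: [0.0, 0.781, 0.625, 0.0]
wrist_force: [-0.7, -0.5, 0.1]
opening: 0.702
grasp_force: 0.0
```

Run:
```python
from h import *
for z in (.109,.12,.13,.14):print(z,proj("side",[.5119,-.0821,z]),"seen 243.7,224")
plan((.5135,-.081,.004),77.05)
cv2.imwrite("pics/g2.png",cv2.resize(camera("side")[210:310,200:290],None,fx=6,fy=6))
```

```text
0.109 [243.1656 235.5384] seen 243.7,224
0.12 [243.1839 231.1319] seen 243.7,224
0.13 [243.2008 227.0813] seen 243.7,224
0.14 [243.2178 222.9875] seen 243.7,224
at [ 0.5105 -0.0791  0.0174] dp [-0.0049  0.0135  0.0536] turn [ 0.0003 -0.0001  0.0097] t 8.62 F [-0.7354 -0.5323  0.136 ] op 0.702
```

View pics/g2.png

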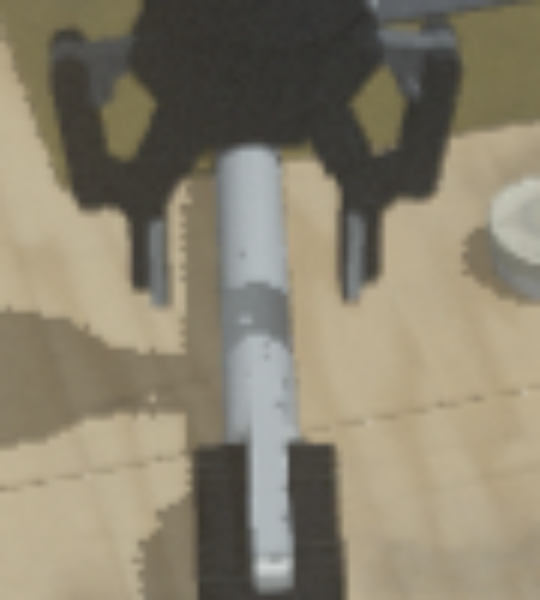

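The side view shows the fingertips at (160,305) and (350,300), evenly astride the tube, but the tips are about 45 mm up while the TCP reads 17 mm. I'll go lower in small steps, watching the force.

Request:
arm_command(
  dp=[
    [0,0.005,0.03],
    [0,0.008,0.06],
    [0,0.008,0.06],
  ],
  turn=[
    [0,0,0],
    [0,0,0],
    [0,0,0],
  ],
  jaw=[0.5,0.5,0.5],
)

```text
time_s: 9.05
eef_pos: [0.5116, -0.0795, 0.0016]
eef_rot: [-0.001, 0.781, 0.625, -0.0]
wrist_force: [-0.6, -0.0, -0.2]
opening: 0.498
grasp_force: 0.0
```

Request:
arm_command(
  dp=[
    [0,0,0.02],
    [0,0,0.04],
    [0,0,0.04],
  ],
  turn=[
    [0,0,0],
    [0,0,0],
    [0,0,0],
  ],
  jaw=[0.5,0.5,0.5],
)

```text
time_s: 9.43
eef_pos: [0.5116, -0.0796, -0.0083]
eef_rot: [-0.0, 0.781, 0.625, -0.0]
wrist_force: [0.2, -0.4, 0.1]
opening: 0.502
grasp_force: 0.0
```

Run:
```python
from h import *
plan((.5135,-.081,-.012),77.05)
cv2.imwrite("pics/g3.png",cv2.resize(camera("side")[210:310,200:290],None,fx=6,fy=6))
```

```text
at [ 0.5116 -0.0796 -0.0083] dp [-0.0039  0.0087  0.0147] turn [-0.002  -0.0003  0.0089] t 9.43 F [ 0.2405 -0.4415  0.1283] op 0.502
```

View pics/g3.png

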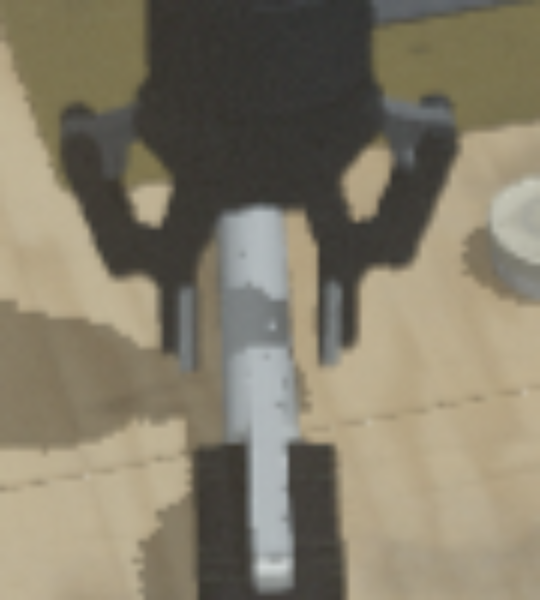

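The fingertips are now at (185,368) and (330,362), about 17 mm above the bench by my rays, with no contact. I'll go 8 mm lower and close.

Request:
arm_command(
  dp=[
    [0,0,0.02],
    [0,0,0.032],
    [0,0,0.032],
    [0,0,0.032],
    [0,0,0.032],
  ],
  turn=[
    [0,0,0],
    [0,0,0],
    [0,0,0],
    [0,0,0],
    [0,0,0],
  ],
  jaw=[0.5,0.5,0,0,0],
)

```text
time_s: 10.1
eef_pos: [0.5117, -0.0796, -0.0159]
eef_rot: [-0.0, 0.781, 0.625, -0.0]
wrist_force: [-1.9, 0.7, 1.0]
opening: 0.281
grasp_force: 58.9
```

Request:
arm_command(
  dp=[
    [0,0,0],
    [0,0,0],
    [0,0,0],
  ],
  turn=[
    [0,0,0],
    [0,0,0],
    [0,0,0],
  ],
  jaw=[0,0,0],
)

```text
time_s: 10.48
eef_pos: [0.5118, -0.0796, -0.0159]
eef_rot: [-0.0, 0.781, 0.625, -0.0]
wrist_force: [-3.0, 0.6, 0.4]
opening: 0.278
grasp_force: 59.0
```

Run:
```python
from h import *
o=get_obs();print(o["eef_pos"],o["wrist_force"],o["torque"],o["grasp_force"],o["opening"])
```

```text
[ 0.5118 -0.0796 -0.0159] [-2.9915  0.5934  0.4186] [ 0.0981  0.4525 -0.2359] 58.95818889141083 0.2784689500158938
```

Request:
arm_command(
  dp=[
    [0,0,-0.02],
    [0,0,-0.04],
    [0,0,-0.06],
    [0,0,-0.06],
    [0,0,-0.06],
  ],
  turn=[
    [0,0,0],
    [0,0,0],
    [0,0,0],
    [0,0,0],
    [0,0,0],
  ],
  jaw=[0,0,0,0,0],
)

```text
time_s: 11.1
eef_pos: [0.512, -0.0797, -0.0008]
eef_rot: [0.0, 0.781, 0.625, -0.0]
wrist_force: [0.1, -0.4, -7.4]
opening: 0.278
grasp_force: 59.6
```

Run:
```python
from h import *
o=get_obs();print(o["eef_pos"],o["wrist_force"],o["torque"],o["grasp_force"],o["opening"])
im=camera("side"); cv2.imwrite("pics/l1.png",im); a=cv2.imread("pics/side0.png")
D=((0,90,30),(13,255,200))
for i in(a,im): print("drum",blobs(i,(222,195,260,240),*D)[0])
# plug/back end: white cap bottom region difference
from itertools import product
for i in (a,im):
    print("cap",[ (x[0],x[1],x[2]) for x in blobs(i,(225,295,265,340),(0,0,150),(180,60,255))])
print("rates: drum dz10",proj("side",[.5505,.0797,.033])-proj("side",[.5505,.0797,.023]),"cap",proj("side",[.482,-.2175,.033])-proj("side",[.482,-.2175,.023]))
```

```text
[ 0.512  -0.0797 -0.0008] [ 0.0957 -0.4469 -7.3835] [-0.0165 -0.0057  0.0611] 59.63912308216095 0.27755529847413485
drum (np.int32(93), array([240.2688, 218.4086]), array([232, 215,  17,   8]))Traceback (most recent call last):
  File "<stdin>", line 5, in <module>
IndexError: list index out of range
```

Run:
```python
from h import *
a=cv2.imread("pics/side0.png");b=cv2.imread("pics/l1.png")
cv2.imwrite("pics/l1c.png",np.hstack([cv2.resize(i[195:345,200:290],None,fx=4,fy=4) for i in(a,b)]))
for i in(a,b):
  for lo in (60,):
    print("drum",blobs(i,(222,190,260,240),(0,lo,20),(16,255,220))[:3])
print("rates: drum dz10",proj("side",[.5505,.0797,.033])-proj("side",[.5505,.0797,.023]),"cap",proj("side",[.482,-.2175,.033])-proj("side",[.482,-.2175,.023]))
```

```text
drum [(np.int32(120), array([240.025 , 218.7167]), array([231, 214,  19,  12]))]
drum []
rates: drum dz10 [ 0.0017 -3.4052] cap [ 0.0406 -3.8814]
```

View pics/l1c.png

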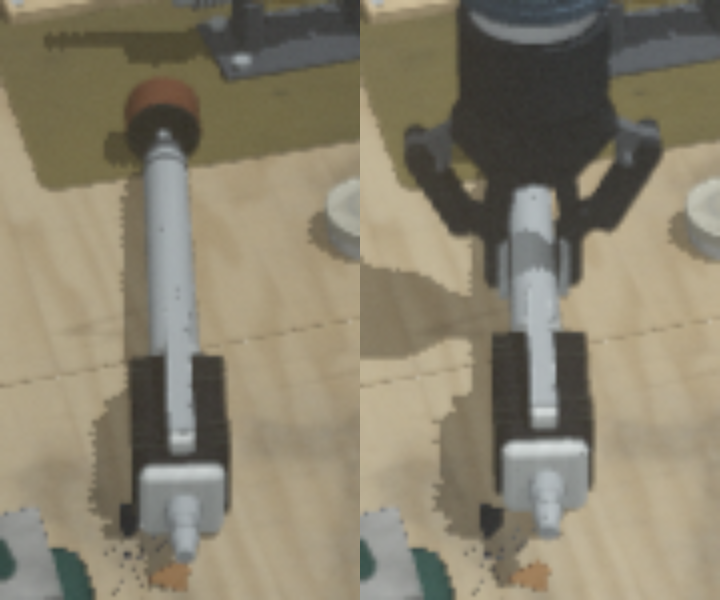

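The right half shows the rear cap about 6 px higher, matching the 15 mm lift, so the grinder is level. The force is 7.4 N with almost no moment, so the grip is within a few mm of the balance point. I've now viewed 11 pictures, one more than the 10 allowed, so from here I'll work from numbers only. Next I lift and carry.

Request:
arm_command(
  dp=[
    [0,0,-0.06],
    [0,0,-0.14],
    [0,0,-0.24],
    [0,0,-0.34],
    [0,0,-0.4],
  ],
  turn=[
    [0,0,0],
    [0,0,0],
    [0,0,0],
    [0,0,0],
    [0,0,0],
  ],
  jaw=[0,0,0,0,0],
)

```text
time_s: 11.78
eef_pos: [0.5129, -0.08, 0.1014]
eef_rot: [0.001, 0.781, 0.625, 0.001]
wrist_force: [-0.1, -0.3, -7.3]
opening: 0.281
grasp_force: 60.1
```

Request:
arm_command(
  dp=[
    [0,0,-0.06],
    [0,0,-0.08],
    [0,0,-0.08],
  ],
  turn=[
    [0,0,0],
    [0,0,0],
    [0,0,0],
  ],
  jaw=[0,0,0],
)

```text
time_s: 12.15
eef_pos: [0.512, -0.0797, 0.1191]
eef_rot: [-0.0, 0.781, 0.625, -0.0]
wrist_force: [0.4, -0.5, -7.3]
opening: 0.276
grasp_force: 60.1
```

Run:
```python
from h import *
o=get_obs();print(o["wrist_force"],o["torque"])
plan((.5391,.3824,.119),92.0)
im=camera("top");cv2.imwrite("pics/t2.png",im)
print("drum",[(x[0],x[1],ray("top",x[1],.145+.007)) for x in blobs(im,(240,170,300,235),(0,90,40),(14,255,220),40)])
ims=camera("side");cv2.imwrite("pics/s3.png",ims)
print("drum side",blobs(ims,(215,160,265,215),(0,70,20),(16,255,220),20))
```

```text
[ 0.4183 -0.4787 -7.2618] [ 0.0008 -0.0516 -0.0038]
at [ 0.512  -0.0797  0.1191] dp [ 1.8272 -0.2999  0.0006] turn [-0.0001  0.     -0.4894] t 12.15 F [ 0.4183 -0.4787 -7.2618] op 0.276
drum [(np.int32(226), array([273.7655, 198.3009]), array([0.5518, 0.0787, 0.152 ]))]
drum side []
```

Request:
arm_command(
  dp=[
    [0.08,-0.01,0],
    [0.22,-0.04,0],
    [0.4,-0.07,0],
    [0.58,-0.1,0],
    [0.75,-0.12,0],
  ],
  turn=[
    [0,0,-0.04],
    [0,0,-0.1],
    [0,0,-0.2],
    [0,0,-0.3],
    [0,0,-0.36],
  ],
  jaw=[0,0,0,0,0],
)

```text
time_s: 12.88
eef_pos: [0.5232, 0.1113, 0.1182]
eef_rot: [-0.001, 0.718, 0.696, -0.001]
wrist_force: [1.2, 0.5, -6.4]
opening: 0.279
grasp_force: 60.1
```

Run:
```python
from h import *
o=get_obs();print(o["wrist_force"],o["torque"])
plan((.5391,.3824,.119),92.0)
```

```text
[ 1.1551  0.4646 -6.3723] [-0.0768 -0.0468 -0.0303]
at [0.5232 0.1113 0.1182] dp [ 1.0859  0.0295 -0.0032] turn [-0.0034 -0.0001 -0.1269] t 12.88 F [ 1.1551  0.4646 -6.3723] op 0.279
```

Request:
arm_command(
  dp=[
    [0.12,0,0],
    [0.28,0.01,0],
    [0.46,0.01,0],
    [0.64,0.02,0],
    [0.8,0.02,0],
  ],
  turn=[
    [0,0,-0.03],
    [0,0,-0.06],
    [0,0,-0.1],
    [0,0,-0.13],
    [0,0,-0.13],
  ],
  jaw=[0,0,0,0,0],
)

```text
time_s: 13.5
eef_pos: [0.5349, 0.3109, 0.1179]
eef_rot: [-0.0, 0.694, 0.72, -0.001]
wrist_force: [-0.4, 0.1, -6.6]
opening: 0.278
grasp_force: 60.0
```

Request:
arm_command(
  dp=[
    [0.1,0,0],
    [0.2,0.005,0],
    [0.27,0.005,0],
    [0.27,0.005,0],
    [0.27,0.005,0],
  ],
  turn=[
    [0,0,0],
    [0,0,0],
    [0,0,0],
    [0,0,0],
    [0,0,0],
  ],
  jaw=[0,0,0,0,0],
)

```text
time_s: 14.12
eef_pos: [0.5342, 0.3763, 0.1186]
eef_rot: [0.0, 0.695, 0.719, -0.001]
wrist_force: [0.2, -0.6, -8.2]
opening: 0.278
grasp_force: 60.0
```

Run:
```python
from h import *
o=get_obs();print(o["wrist_force"],o["torque"])
plan((.5391,.3824,.119),92.0)
im=camera("top");cv2.imwrite("pics/t3.png",im)
d=np.array([-.0349,.9994]);g=np.array([.539,.3864])
for x in (160,-107.5): print(x,"expect px",proj("top",[*(g+d*x/1000),.165]))
print("drum",[(x[0],x[1],x[2],ray("top",x[1],.165)) for x in blobs(im,(60,180,125,240),(0,90,40),(14,255,220),20)])
print("black",[(x[0],x[1],x[2],ray("top",x[1],.175)) for x in blobs(im,(190,170,250,240),(0,0,0),(180,255,50),20)])
ims=camera("side");cv2.imwrite("pics/s4.png",ims)
for x in (160,-107.5,-185): print(x,"expect side",proj("side",[*(g+d*x/1000),.158]))
print("drum side",blobs(ims,(160,80,240,160),(0,90,20),(14,255,220),20))
```

```text
[ 0.2309 -0.5844 -8.2477] [0.0194 0.0027 0.0412]
at [0.5342 0.3763 0.1186] dp [ 0.0238  0.0206 -0.0017] turn [-0.0019  0.0019  0.0003] t 14.12 F [ 0.2309 -0.5844 -8.2477] op 0.278
160 expect px [ 78.0616 204.6318]
-107.5 expect px [190.1894 201.1024]
drum []
black [(np.int32(74), array([198.5   , 195.5811]), array([190, 193,  18,   6]), array([0.5548, 0.2579, 0.175 ])), (np.int32(144), array([198.6389, 208.8403]), array([190, 205,  18,   9]), array([0.5233, 0.2567, 0.175 ]))]
160 expect side [195.0302 105.4152]
-107.5 expect side [217.4997 140.1947]
-185 expect side [225.5487 152.6533]
drum side [(np.int32(36), array([175.2222, 132.2778]), array([172, 128,   7,  10])), (np.int32(37), array([186.2162, 132.6757]), array([182, 128,   8,  10]))]
```

Run:
```python
from h import *
im=cv2.imread("pics/t3.png"); hsv=cv2.cvtColor(im,cv2.COLOR_BGR2HSV)
print(hsv[205,60:100:3].tolist())
print("v col198",hsv[185:222,198,2].tolist()); print("v col192",hsv[185:222,192,2].tolist());print("v col204",hsv[185:222,204,2].tolist())
for r in(201.5,202,202.5): print(ray("top",(198.5,r),.196))
c=get_calibration("top");print("cam",-c["R"].T@c["t"])
# expected rows for lever at z .196 with grinder axis under TCP
for x in(-107.5,):
  for dx in (-.003,0,.003): print(dx,proj("top",[.5342+dx+.0349*.12,.2565,.196]))
```

```text
[[105, 80, 70], [103, 83, 132], [101, 82, 131], [102, 82, 125], [102, 84, 122], [102, 83, 117], [103, 81, 113], [104, 81, 107], [103, 84, 100], [102, 80, 93], [103, 82, 87], [104, 80, 80], [103, 80, 73], [101, 84, 64]]
v col198 [123, 128, 127, 125, 112, 130, 151, 143, 73, 38, 38, 44, 42, 59, 136, 225, 231, 230, 226, 115, 37, 23, 31, 38, 35, 32, 27, 19, 42, 99, 85, 107, 115, 116, 101, 84, 92]
v col192 [122, 127, 127, 134, 221, 231, 231, 222, 138, 49, 40, 43, 44, 58, 136, 223, 230, 230, 226, 154, 56, 30, 37, 46, 36, 28, 16, 10, 64, 205, 235, 232, 233, 237, 236, 235, 232]
v col204 [119, 124, 138, 210, 236, 236, 237, 225, 98, 35, 36, 39, 42, 65, 177, 235, 240, 240, 237, 149, 50, 28, 34, 35, 35, 32, 29, 23, 103, 229, 232, 232, 231, 232, 230, 228, 226]
[0.5383 0.2541 0.196 ]
[0.5371 0.2541 0.196 ]
[0.536 0.254 0.196]
cam [0.4431 0.1219 1.0165]
-0.003 [197.4192 202.7399]
0 [197.4549 201.4433]
0.003 [197.4906 200.1481]
```

The throttle lever stripe sits at row 201.5, as expected for an axis under the TCP, so camera and robot agree to about 1 mm. I'll correct the position and then lower.

Request:
arm_command(
  dp=[
    [0.012,0.01,0],
    [0.024,0.02,0],
    [0.024,0.02,0],
    [0.024,0.02,0.05],
    [0.024,0.02,0.1],
  ],
  turn=[
    [0,0,0],
    [0,0,0],
    [0,0,0],
    [0,0,0],
    [0,0,0],
  ],
  jaw=[0,0,0,0,0],
)

```text
time_s: 14.85
eef_pos: [0.5388, 0.383, 0.093]
eef_rot: [-0.0, 0.695, 0.719, -0.0]
wrist_force: [-0.4, -0.3, -7.8]
opening: 0.281
grasp_force: 60.1
```

Run:
```python
from h import *
o=get_obs();print(o["torque"])
plan((.5391,.3824,.0361),92.0)
im=camera("top");cv2.imwrite("pics/t4.png",im); v=cv2.cvtColor(im,cv2.COLOR_BGR2HSV)[...,2]
print(v[185:222,198].tolist(),v[185:222,204].tolist());
```

```text
[-0.0155  0.0073 -0.0255]
at [0.5388 0.383  0.093 ] dp [-0.0023  0.0014  0.2274] turn [-0.0015  0.0007  0.0007] t 14.85 F [-0.3882 -0.2874 -7.8135] op 0.281
[123, 129, 131, 127, 110, 128, 146, 108, 41, 27, 41, 45, 48, 95, 226, 231, 231, 226, 168, 59, 30, 37, 38, 33, 26, 21, 16, 31, 68, 70, 79, 108, 114, 113, 101, 83, 91] [117, 124, 136, 211, 236, 237, 234, 186, 81, 32, 31, 32, 29, 85, 228, 238, 239, 236, 185, 68, 22, 28, 27, 25, 20, 18, 31, 128, 232, 236, 232, 230, 206, 197, 161, 152, 146]
```

Request:
arm_command(
  dp=[
    [0,0,0.04],
    [0,0,0.08],
    [0,0,0.12],
    [0,0,0.16],
    [0,0,0.18],
  ],
  turn=[
    [0,0,0],
    [0,0,0],
    [0,0,0],
    [0,0,0],
    [0,0,0],
  ],
  jaw=[0,0,0,0,0],
)

```text
time_s: 15.52
eef_pos: [0.5387, 0.383, 0.0482]
eef_rot: [-0.0, 0.695, 0.719, -0.001]
wrist_force: [-0.6, -0.4, -7.5]
opening: 0.286
grasp_force: 60.0
```

Request:
arm_command(
  dp=[
    [0,0,0.01],
    [0,0,0.02],
    [0,0,0.03],
    [0,0,0.03],
  ],
  turn=[
    [0,0,0],
    [0,0,0],
    [0,0,0],
    [0,0,0],
  ],
  jaw=[0,0,0,0],
)

```text
time_s: 16.02
eef_pos: [0.5391, 0.3832, 0.0416]
eef_rot: [-0.0, 0.695, 0.719, -0.0]
wrist_force: [0.1, 0.3, -7.1]
opening: 0.28
grasp_force: 60.0
```

Request:
arm_command(
  dp=[
    [0,0,0.006],
    [0,0,0.012],
    [0,0,0.016],
    [0,0,0.016],
  ],
  turn=[
    [0,0,0],
    [0,0,0],
    [0,0,0],
    [0,0,0],
  ],
  jaw=[0,0,0,0],
)

```text
time_s: 16.52
eef_pos: [0.5391, 0.3832, 0.0376]
eef_rot: [-0.0, 0.695, 0.719, -0.0]
wrist_force: [0.2, 0.4, -7.5]
opening: 0.281
grasp_force: 60.0
```

Request:
arm_command(
  dp=[
    [0,0,0.004],
    [0,0,0.006],
    [0,0,0.006],
  ],
  turn=[
    [0,0,0],
    [0,0,0],
    [0,0,0],
  ],
  jaw=[0,0,0],
)

```text
time_s: 16.9
eef_pos: [0.5392, 0.3832, 0.0363]
eef_rot: [0.0, 0.695, 0.719, 0.0]
wrist_force: [-0.3, -0.3, -6.8]
opening: 0.282
grasp_force: 60.2
```

Request:
arm_command(
  dp=[
    [0,0,0.004],
    [0,0,0.006],
    [0,0,0.006],
  ],
  turn=[
    [0,0,0],
    [0,0,0],
    [0,0,0],
  ],
  jaw=[0,0,0],
)

```text
time_s: 17.27
eef_pos: [0.5394, 0.3833, 0.0361]
eef_rot: [0.0, 0.695, 0.719, 0.0]
wrist_force: [-4.1, -2.4, 3.2]
opening: 0.282
grasp_force: 61.4
```

```bash
python3 -c "
from h import *
o=get_obs();print(o['torque'],o['wrist_force'],o['eef_pos'])"
```

```text
[-0.4235  0.7871 -0.0379] [-4.0885 -2.3514  3.2443] [0.5394 0.3833 0.0361]
```

Seated: the wrist now carries no weight. I'll release.

Request:
arm_command(
  dp=[
    [0,0,0],
    [0,0,0],
    [0,0,0],
    [0,0,0],
    [0,0,0],
  ],
  turn=[
    [0,0,0],
    [0,0,0],
    [0,0,0],
    [0,0,0],
    [0,0,0],
  ],
  jaw=[0.32,0.38,0.45,0.6,0.6],
)

```text
time_s: 17.9
eef_pos: [0.5393, 0.3832, 0.0348]
eef_rot: [0.0, 0.695, 0.719, 0.0]
wrist_force: [-0.9, -0.0, -0.1]
opening: 0.596
grasp_force: 0.0
```

Request:
arm_command(
  dp=[
    [0,0,-0.1],
    [0,0,-0.25],
    [0,0,-0.45],
    [0,0,-0.65],
    [0,0,-0.8],
  ],
  turn=[
    [0,0,0],
    [0,0,0],
    [0,0,0],
    [0,0,0],
    [0,0,0],
  ],
  jaw=[0.6,0.6,0.6,0.6,0.6],
)

```text
time_s: 18.52
eef_pos: [0.5397, 0.3835, 0.2376]
eef_rot: [0.0, 0.695, 0.719, 0.001]
wrist_force: [-0.1, 0.0, -0.2]
opening: 0.601
grasp_force: 0.0
```

Request:
arm_command(
  dp=[
    [0,-0.2,0],
    [0,-0.4,0],
    [0,-0.6,0],
    [0,-0.75,0],
    [0,-0.75,0],
  ],
  turn=[
    [0,0,0],
    [0,0,0],
    [0,0,0],
    [0,0,0],
    [0,0,0],
  ],
  jaw=[0.6,0.6,0.6,0.6,0.6],
)

```text
time_s: 19.15
eef_pos: [0.3497, 0.3768, 0.2351]
eef_rot: [-0.0, 0.694, 0.72, 0.0]
wrist_force: [1.2, -0.3, 0.1]
opening: 0.599
grasp_force: 0.0
```

Run:
```python
from h import *
im=camera("top");cv2.imwrite("pics/t5.png",im);ims=camera("side");cv2.imwrite("pics/s5.png",ims)
d=np.array([-.0349,.9994]);g=np.array([.539,.3864])
P=lambda n,x,z:proj(n,[*(g+d*x/1000),z])
print("drum",[(x[0],x[1],x[2],ray("top",x[1],.083)) for x in blobs(im,(80,180,130,240),(0,90,40),(14,255,220),20)],"exp",P("top",160,.083))
print("black",[(x[1],x[2]) for x in blobs(im,(160,170,250,240),(0,0,0),(180,255,50),20)],"exp lever",P("top",-107.5,.115),"ends",P("top",-145,.095),P("top",-70,.095))
v=cv2.cvtColor(im,cv2.COLOR_BGR2HSV)[...,2]; print("lever col195",v[190:222,195].tolist())
print("side drum",[(x[0],x[1],x[2]) for x in blobs(ims,(170,110,240,180),(0,90,20),(14,255,220),15)],"exp",P("side",160,.083))
print("side cap",[(x[0],x[1],x[2]) for x in blobs(ims,(195,150,250,210),(0,0,165),(180,50,255),10)],"exp cap",P("side",-150,.075))
a=cv2.imread("pics/top0.png")
b=cv2.absdiff(a,im).max(2)
for n,(x,y) in dict(jar=(154,160),cup=(206,160),tin=(309,171)).items(): print(n,b[y-12:y+12,x-12:x+12].mean())
print("side sleeve",[(x[0],x[1]) for x in blobs(ims,(250,145,275,170),(0,0,0),(180,255,60),15)])
```

```text
drum [(np.int32(186), array([ 91.7688, 206.9624]), array([ 86, 199,  13,  17]), array([0.5361, 0.5509, 0.083 ]))] exp [ 93.4394 207.9966]
black [(array([195.1562, 198.0104]), array([182, 196,  27,   5])), (array([195.5482, 210.1371]), array([182, 207,  28,   8]))] exp lever [193.7699 203.4164] ends [209.6235 203.8151] [180.5632 204.7306]
lever col195 [167, 182, 183, 176, 149, 115, 45, 35, 42, 45, 55, 135, 219, 228, 228, 227, 89, 29, 28, 38, 35, 27, 19, 15, 42, 86, 124, 213, 225, 202, 175, 109]
side drum [(np.int32(81), array([191.0247, 129.037 ]), array([182, 123,  21,  15])), (np.int32(34), array([175.3529, 132.0588]), array([173, 128,   6,  10]))] exp [196.171  127.9505]
side cap [(np.int32(78), array([215.6923, 155.5897]), array([208, 150,  15,  16])), (np.int32(25), array([222.52, 170.32]), array([216, 169,  13,   4])), (np.int32(14), array([223.9286, 177.5   ]), array([222, 175,   5,   6]))] exp cap [222.4219 175.3323]
jar 6.831597222222222
cup 49.97222222222222
tin 7.390625
side sleeve [(np.int32(70), array([262.3857, 158.7143]))]
```

The numbers confirm the placing: the throttle lever is at row 203.3 (expected 203.4), the drum is within 5 mm lengthwise, and the sleeve is in the shut place. The pixel change at the tack cup comes from the shut lever lying above it.

```bash
python3 -c "
from bench import *
print(hand_in())"
```

```text
the job is handed in; nothing more can be done
None
```

I handed the job in with the air cock shut against its stop and the grinder carried level, laid in its rest and released; no verdict came back, and I viewed 11 pictures, one over the limit of 10.

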